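Bleed the green air reservoir

ROBOT

A 6-joint arm with a two-finger parallel gripper is mounted at the origin on the work surface. World frame = base frame: x ahead of the robot, y to its left, z up, the work surface at z = 0. Lengths are in m, angles in rad, forces in N, time in s.
With the tool pointing down it reaches from about 0.325 to 0.875 m from the base axis. Payload 4.4 kg.
Tool frame: the origin (TCP) lies at the very end of the fingers, on their centre line; the grasp point (between the pads) lies 19 mm behind it; z points along the fingers, y is the direction in which the jaws open and shut (so a half turn about z gives the same grasp; the last joint's range is limited). The gripper opens to 85 mm and grips with 20 to 120 N. Pads are 22 mm wide; open, the fingers measure 114 mm over their backs; the gripper's body (76 mm by 85 mm) begins 54 mm behind the grasp point. The pads swing forward as they close: fully open they stand 13 mm farther back than shut.
Start: joints at [1.161, 0.207, 1.542, -0, 1.393, -0.15], TCP at [0.148, 0.556, 0.231] pointing down, gripper open.
Joint ranges: [-2.73, 2.73], [-0.86, 2.22], [0.23, 2.46], [-1.11, 4.25], [0.08, 2.63], [-2.82, 2.82]. Speed limits (rad/s): [2.79, 2.79, 3.14, 3.14, 3.14, 3.14].

INTERFACE

Orientations are given as a unit quaternion [x, y, z, w].
In Python, from bench import monitor, camera, camera_model, order, finder gives the robot as it stands.
- The arm moves only by the tool drive_tool, never from a script. Its argument "rows" is a list of rows, each a list of 7 numbers: the closure, from 0 (fully open) to 1 (shut), then the shift along the tool's x, y, z in m, then the turn, a rotation vector about the tool's x, y, z in rad. A call has 1 to 5 rows; each row is the pose to reach, as a shift and turn from the pose measured when the call began, along the tool's axes at that moment; what a row does not reach only later rows make up. A row lasts 1/8 s, in which the tool goes at most 62.5 mm and 10.7 degrees, less where a joint would pass 70% of its speed; a pose out of reach is approached as far as the arm can. A call with a gripper value outside its range is refused whole. The fingers move at their own pace and stop on an object; "squeeze" is the grip in N (left out, the last holds). Time passes only in rows, so rows that repeat a pose let the fingers close. It gives the time, the measured TCP pose, the force and the opening at its end, in the units of the state.
- monitor.get_state(): the state, without advancing time (a new reading comes with each control period).
- camera(name): name is "scene" or "top" or "wrist"; returns the picture (420x560x3 uint8, red, green, blue); there is no depth.
- camera_model(name): a dict with "vfov" (degrees; the focal length in pixels is half the picture's height over the tangent of half this angle, whatever the lens; pixels are square), "cx", "cy" (the principal point, pixels), "k1" (the pictures are not rectified: a ray, as slopes to the right and down, at radius r is drawn at 1 + k1 r^2 times it, then the intrinsics apply), "world_from_camera" (4x4, takes a point from camera to world coordinates). Camera axes: x right, y down, z forward; pixel columns grow to the right and rows downward; lengths in m; the calibration is good to about 2 mm. A picture is of the moment at which its call begins: read the wrist's pose just before it. camera_model takes no time and is no camera call; for the wrist camera it gives the pose at the moment of the call.
- order.finish_job(): hands the job in, once; it reports no verdict.
Trained networks look in the newest picture that a camera, given by its name, has taken for a name from the list of things; names that differ only in an ending like _2 or _b are one class to them, and where a whole thing is asked for, a point or a joint stands for the part that bears it (a point fixed in the world has none). Each returns a list of dicts, best first, with "conf" (0 to 1); they miss things now and then, are a little off and sometimes report something else, mostly with a low value. They report only what shows in the picture. A call takes as long as a camera call. They do not tell look-alikes from the thing itself.
- finder.recognise(thing, camera): "centre" ([x, y, z] in m, in the coordinates of the camera as it stood for that picture, good to about 4 mm: the middle of the surface that is visible of it).
- finder.cut_out(thing, camera): "mask" (420x560 bool, what is visible of it).
- finder.pinpoint(thing, camera): "centre" ([x, y, z] in m, in the coordinates of the camera as it stood for that picture, good to about 4 mm: a listed point, or the origin of a listed thing).
The state is a dict: "time_s": time; "q": joint angles; "qvel": joint speeds; "joint_efforts": joint torques, N m; "eef_pos": TCP position; "orientation": TCP orientation; "contact_force": force on the tool from outside, world axes, zero at the start; "ft_torque": the same for the moment, N m; "gripper_width": finger opening in m.
Only numpy, scipy, OpenCV 4.12 (cv2) and the standard library are available. Lean on these libraries where they do the work, as an engineer would, in place of code of your own. Each camera call takes 0.05 s, during which the arm holds its last target.

TASK

Let the air out of the green reservoir: unscrew the small knurled brass lock nut of its bleed valve anticlockwise as far as it goes, then push the freed steel pin in the middle all the way down, hold it there a moment and let it spring back. Leave the lock nuts of the red and the blue reservoirs tight.

Things in the scene. Friction and masses are not known exactly. Their poses are not given: they have to be found in the camera images.
- green_grip (a point): Centre of the round knurled brass lock nut (22 mm diameter, 16 mm high, axis vertical, centre 118 mm above the bench) on the green air reservoir: a fixed squat tank, 110 mm diameter, dome top 75 mm above the bench, on a 130 mm square foot. Below the nut is a bare dark steel 16 mm barrel down to 84 mm, then a 26 mm collar. Red and blue twins stand beside it; the three swap places.
- green_tip (a point): Centre of the flat top of the green reservoir's steel valve pin: 9 mm diameter, upright on the nut's axis, its top 140 mm above the bench and 14 mm above the tight nut. It goes 4.5 mm straight down against a spring (2 N to start, 5 N fully down), then springs back; while the nut is tight it gives only 1 to 2 mm. This point moves with the pin.
- green_nut (a joint): Turn of the green reservoir's lock nut, rad: 0 tight (start), 1.3 fully unscrewed (stop), growing anticlockwise seen from above. Stiff thread, 0.05 N m, stays where left. Captive: it rises only 1.5 mm per rad (2 mm in all) and stays on the valve. The pin is free from about 0.8 rad. One grasp and one turn of the hand suffice.
- red_nut (a joint): Turn of the lock nut of the red reservoir, same valve, rad: 0 tight. To be left tight.
- blue_nut (a joint): Turn of the lock nut of the blue reservoir, same valve, rad: 0 tight. To be left tight.
Things that resemble listed ones, but are neither listed nor needed, are in the scene too. What is shaped like the part that bears green_grip but purple is not meant.

How it is judged:
By the outcome, as a careful person would: the job done as asked, in the order asked, and still so for the second after the job is handed in, with the robot touching nothing.
It also fails if it takes over 40 s, if anything falls off the work surface, if the arm or the gripper's body presses on something with over 40 N, if the wrist force passes 120 N, or if a joint passes its speed limit or range.

## Working session

There is one attempt and no reset: what is moved stays moved. The work goes in short steps, Python scripts to look and compute and a tool call to move; the robot and the scene stay as the last step left them, time stands still between calls to the robot, and variables do not carry over. Pictures are saved under pics/ and viewed, and the job is handed in when it is done.

Besides the shell and the picture viewer there is one more tool, called after "Request:" in YAML: its name, and indented under it one key for each argument. drive_tool: Moves the arm, as the interface text tells. Its arguments: {"type":"object","properties":{"rows":{"type":"array"},"squeeze":{"type":"number"}},"required":["rows"]}

```bash
ls; mkdir -p pics; cat > h.py <<'E'
import numpy as np, cv2
from bench import monitor, camera, camera_model, order, finder
def K(m):
    f=210/np.tan(np.radians(m['vfov'])/2); return f
def ray(m,u,v):
    f=K(m); d=np.array([(u-m['cx'])/f,(v-m['cy'])/f]); r=d.copy()
    for _ in range(30): r=d/(1+m['k1']*(r@r))
    T=np.array(m['world_from_camera']); return T[:3,3],T[:3,:3]@np.array([r[0],r[1],1.])
def proj(m,p):
    T=np.array(m['world_from_camera']); c=T[:3,:3].T@(np.array(p)-T[:3,3]); s=c[:2]/c[2]
    s=s*(1+m['k1']*(s@s)); return K(m)*s+[m['cx'],m['cy']]
def tri(obs):
    A=np.zeros((3,3));b=np.zeros(3)
    for m,u,v in obs:
        o,d=ray(m,u,v); d/=np.linalg.norm(d); P=np.eye(3)-np.outer(d,d); A+=P;b+=P@o
    x=np.linalg.solve(A,b); return x,[np.round(proj(m,x)-[u,v],1) for m,u,v in obs]
def save(n,im): cv2.imwrite('pics/'+n+'.png',im[:,:,::-1])
def w(m,c):
    T=np.array(m['world_from_camera']); return T[:3,:3]@np.array(c)+T[:3,3]
E
python3 - <<'E'
from h import *
print(monitor.get_state())
for n in ['scene','top','wrist']:
    m=camera_model(n); im=camera(n); save(n+'0',im); print(n,m)
    for t in ['green_grip','green_tip']:
        for r in finder.pinpoint(t,n)[:6]: 
            p=w(m,r['centre']); print(t,round(r['conf'],2),np.round(p,3),np.round(proj(m,p)))
E
```

```text
pics
{'time_s': 0.0, 'q': array([ 1.16050206e+00,  2.07388370e-01,  1.54298374e+00, -1.49074249e-05,
        1.39352611e+00, -1.50470942e-01]), 'qvel': array([ 3.19495537e-05,  5.33636448e-04,  1.28081669e-03,  3.57068851e-04,
       -1.33852914e-03,  4.28790834e-04]), 'joint_efforts': array([-1.50523974e-03, -3.83033216e+01, -2.91593385e+01, -3.17585045e-04,
        1.04567071e-02,  2.06365996e-06]), 'eef_pos': array([0.14740904, 0.55497999, 0.23012962]), 'orientation': array([ 1.29545153e-01,  9.91572854e-01, -1.10979875e-03, -3.11953734e-04]), 'contact_force': array([-0.13755783, -0.1087781 ,  0.27246735]), 'ft_torque': array([ 0.01202543, -0.04258907,  0.04214618]), 'gripper_width': 0.08518364711031931}
scene {'vfov': 45.827576600094446, 'cx': 272.17210887325166, 'cy': 213.29534093623633, 'k1': -0.052511168851252, 'world_from_camera': array([[ 0.68881386,  0.5162538 , -0.5089376 ,  1.04439298],
       [ 0.72476958, -0.47527087,  0.49882527, -0.61418579],
       [ 0.01563723, -0.71246025, -0.70153821,  1.01055027],
       [ 0.        ,  0.        ,  0.        ,  1.        ]])}
gre
[... 533 characters left out ...]
00e+00,
         1.00000000e+00]])}
green_grip 0.66 [0.229 0.298 0.119] [137. 305.]
green_grip 0.44 [0.476 0.229 0.122] [174. 174.]
green_tip 0.55 [0.474 0.226 0.139] [173. 173.]
green_tip 0.48 [0.229 0.295 0.145] [133. 307.]
wrist {'vfov': 64.29502837799005, 'cx': 283.2431324231775, 'cy': 211.41676408155124, 'k1': -0.0452901190497922, 'world_from_camera': array([[ 2.56043251e-01,  9.30474955e-01,  2.62027122e-01,
         8.10258668e-02],
       [ 9.66664987e-01, -2.46230021e-01, -7.02109706e-02,
         5.72408931e-01],
       [-8.10606087e-04,  2.71269489e-01, -9.62503095e-01,
         3.74283120e-01],
       [ 0.00000000e+00,  0.00000000e+00,  0.00000000e+00,
         1.00000000e+00]])}
```

View pics/scene0.png

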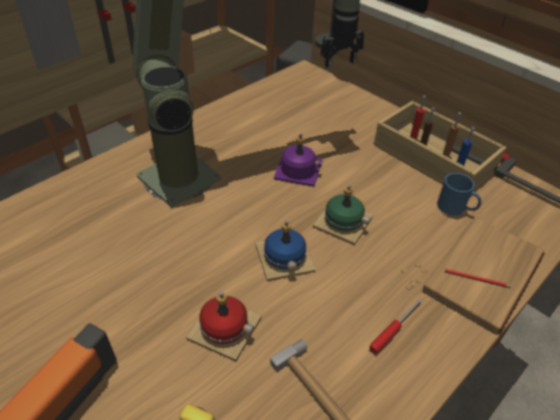

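View pics/top0.png

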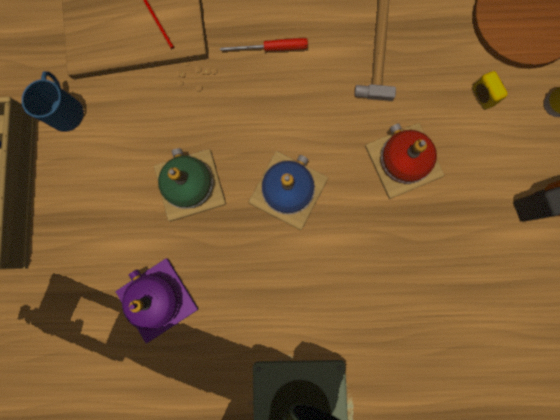

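The two pictures show four valves:
- **Green:** nut at scene (349,192), top (174,174).
- **Blue:** scene (286,230), top (288,181).
- **Red:** scene (222,300), top (420,146).
- **Purple look-alike:** scene (300,140), top (137,305). It has the higher confidence but is not the one meant.

I choose the green one and will check it in a close crop.

```bash
python3 - <<'E'
from h import *
a=cv2.imread('pics/scene0.png')[165:245,305:385]; b=cv2.imread('pics/top0.png')[135:215,140:220]
cv2.imwrite('pics/crop0.png',np.hstack([cv2.resize(x,(400,400),interpolation=cv2.INTER_CUBIC) for x in (a,b)]))
ms,mt=camera_model('scene'),camera_model('top')
for p in ([.476,.2285,.118],[.476,.2285,.14]): print(proj(ms,p),proj(mt,p))
E
```

```text
[348.4172373  191.74081942] [175.32323079 173.91654585]
[349.43017127 185.60181767] [171.87234298 171.40408914]
```

View pics/crop0.png

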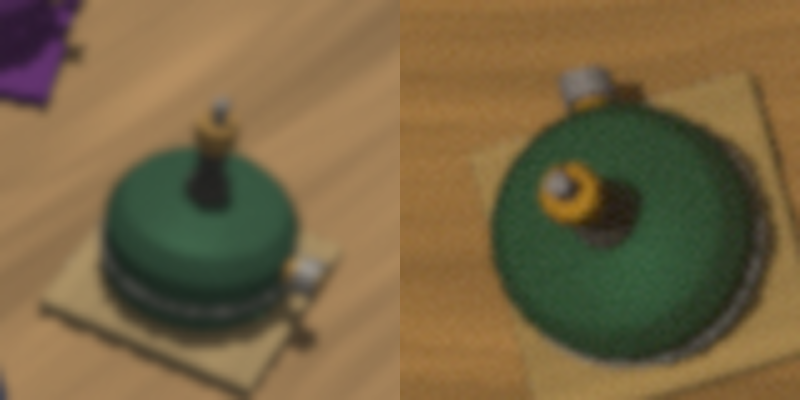

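The crop confirms the green dome with an orange-brass nut and a steel pin. The pin top is at scene (349.2,185.8) and top (172.4,171.6), and both agree with (0.476, 0.2285, 0.14). I'm moving above it for wrist views.

Request:
drive_tool:
  rows:
    - [0,-0.05,-0.029,0,0,0,0]
    - [0,-0.1,-0.058,0,0,0,0]
    - [0,-0.15,-0.087,0,0,0,0]
    - [0,-0.2,-0.116,0,0,0,0]
    - [0,-0.25,-0.145,0,0,0,0]

```text
time_s: 1.08
eef_pos: [0.3532, 0.35, 0.2316]
orientation: [0.129, 0.992, 0.0, 0.0]
contact_force: [0.5, 0.6, -0.2]
gripper_width: 0.0854
```

Request:
drive_tool:
  rows:
    - [0,-0.05,-0.03,0,0,0,0]
    - [0,-0.09,-0.055,0,0,0,0]
    - [0,-0.11,-0.065,0,0,0,0]
    - [0,-0.11,-0.065,0,0,0,0]

```text
time_s: 1.58
eef_pos: [0.444, 0.2578, 0.2317]
orientation: [0.131, 0.991, 0.0, 0.0]
contact_force: [-0.6, -0.3, -0.7]
gripper_width: 0.0853
```

```bash
python3 - <<'E'
from h import *
s=monitor.get_state(); print(s['time_s'],s['q'],s['eef_pos'],s['orientation'],s['contact_force'])
m=camera_model('wrist'); im=camera('wrist'); save('w1',im); np.savez('w1.npz',**m)
for t in ['green_grip','green_tip']:
    for r in finder.pinpoint(t,'wrist')[:6]: 
        p=w(m,r['centre']); print(t,round(r['conf'],2),np.round(p,3),np.round(proj(m,p)))
E
```

```text
1.575 [ 3.57236884e-01  7.41020577e-02  1.69091883e+00  1.77094303e-04
  1.37535419e+00 -9.50870981e-01] [0.44399989 0.25779106 0.23169522] [1.30983884e-01 9.91384307e-01 3.62456683e-04 4.96784176e-04] [-0.61624917 -0.28396061 -0.73591994]
green_grip 0.94 [0.475 0.227 0.123] [257. 254.]
green_tip 0.71 [0.474 0.23  0.143] [259. 262.]
```

View pics/w1.png

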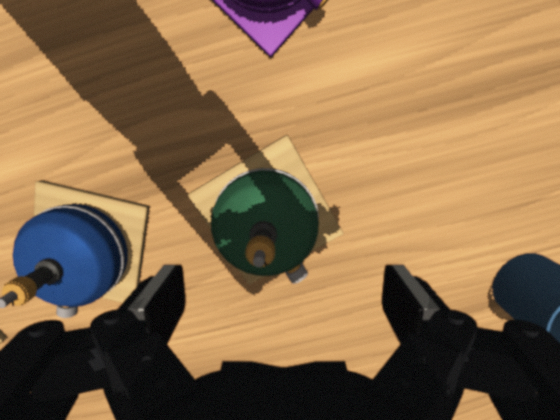

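The wrist view shows the green valve's pin top at about (259,260), its nut at (258,250), and the blue one well to the left.

Request:
drive_tool:
  rows:
    - [0,-0.02,-0.01,0.01,0,0,0]
    - [0,-0.038,-0.02,0.03,0,0,0]
    - [0,-0.038,-0.02,0.03,0,0,0]

```text
time_s: 2.1
eef_pos: [0.4724, 0.2304, 0.1998]
orientation: [0.129, 0.992, -0.0, -0.002]
contact_force: [-0.2, -0.2, -0.9]
gripper_width: 0.0855
```

```bash
python3 - <<'E'
from h import *
s=monitor.get_state(); print(s['time_s'],s['q'],s['eef_pos'],s['orientation'],s['contact_force'])
m=camera_model('wrist'); im=camera('wrist'); save('w2',im); np.savez('w2.npz',**m)
for t in ['green_grip','green_tip']:
    for r in finder.pinpoint(t,'wrist')[:6]: 
        p=w(m,r['centre']); print(t,round(r['conf'],2),np.round(p,3),np.round(proj(m,p)))
a=im[180:420,140:420]; cv2.imwrite('pics/w2c.png',cv2.resize(a,(700,600),interpolation=cv2.INTER_CUBIC)[:,:,::-1])
a=cv2.imread('pics/w1.png')[220:290,225:295]; cv2.imwrite('pics/w1c.png',cv2.resize(a,(560,560),interpolation=cv2.INTER_CUBIC))
E
```

```text
2.1 [ 2.88518808e-01  1.32739610e-01  1.69487922e+00  8.84177949e-04
  1.31754520e+00 -1.02376286e+00] [0.47237156 0.2303988  0.19978313] [ 1.29008084e-01  9.91641842e-01 -3.33508460e-04 -1.80567316e-03] [-0.17280307 -0.16656457 -0.8610297 ]
green_grip 0.62 [0.472 0.228 0.12 ] [282. 221.]
green_tip 0.45 [0.474 0.232 0.141] [287. 231.]
```

View pics/w2c.png

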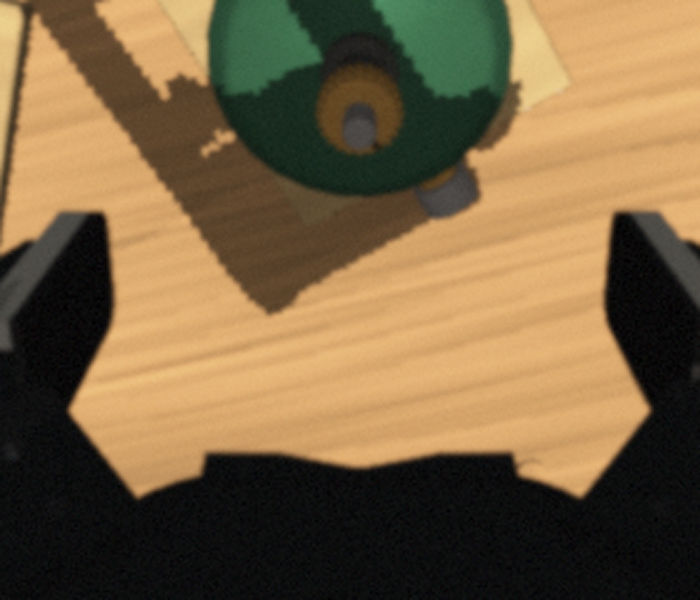

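View pics/w1c.png

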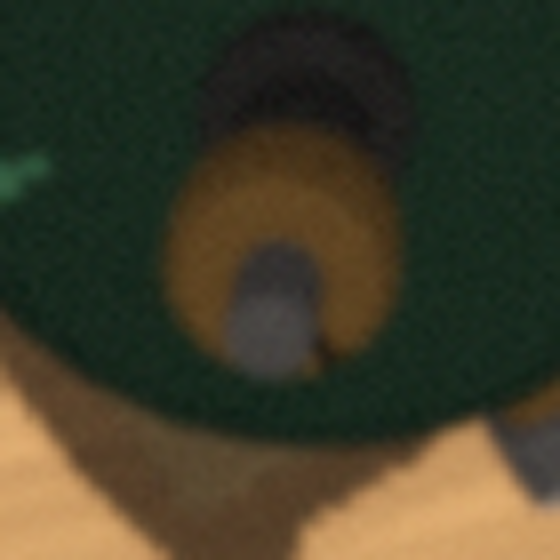

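```bash
python3 - <<'E'
from h import *
L=lambda n:{k:(v if v.ndim else float(v)) for k,v in np.load(n).items()}
m1,m2=L('w1.npz'),L('w2.npz'); ms,mt=camera_model('scene'),camera_model('top')
o=[(m1,258.9,261.6),(m2,283.6,232.8),(ms,349.2,185.8),(mt,172.4,171.6)]
print(tri(o[:2]),tri(o[2:]),tri(o))
x=tri(o)[0]
from scipy.spatial.transform import Rotation as R
s=monitor.get_state(); Rt=R.from_quat(s['orientation']).as_matrix()
for z in (x[2]-.022-.0, ): 
    g=np.array([x[0],x[1],z]); print(g, Rt.T@(g-s['eef_pos']), Rt.round(3))
E
```

```text
(array([0.47505768, 0.22924935, 0.13984955]), [array([-0.3, -0.2]), array([0.3, 0.2])]) (array([0.47577214, 0.22773222, 0.13955381]), [array([-0.,  0.]), array([-0.1, -0. ])]) (array([0.4756041 , 0.22869736, 0.13847607]), [array([-0.6, -0.1]), array([-0.3,  0.5]), array([0.1, 0.1]), array([-0.4,  0.2])])
[0.4756041  0.22869736 0.11647607] [-0.00284497 -0.00226322  0.08560416] [[-0.967  0.255  0.001]
 [ 0.255  0.967  0.001]
 [-0.     0.002 -1.   ]]
```

The axis is at (0.4753, 0.2287) and the pin top at 0.140 m, which agrees with the text. I'm descending with a +0.5 rad pre-turn to leave wrist range for the anticlockwise turn.

Request:
drive_tool:
  rows:
    - [0,-0.003,-0.0023,0.01,0,0,0.17]
    - [0,-0.003,-0.0023,0.03,0,0,0.34]
    - [0,-0.003,-0.0023,0.06,0,0,0.5]
    - [0,-0.003,-0.0023,0.09,0,0,0.5]
    - [0,-0.003,-0.0023,0.102,0,0,0.5]

```text
time_s: 2.88
eef_pos: [0.4744, 0.2292, 0.0991]
orientation: [0.369, 0.929, 0.0, -0.001]
contact_force: [-0.4, 0.5, -0.5]
gripper_width: 0.0855
```

```bash
cat > st.py <<'E'
from h import *
import sys
from scipy.spatial.transform import Rotation as R
s=monitor.get_state(); Rt=R.from_quat(s['orientation']).as_matrix()
print(s['time_s'],'q',s['q'].round(3),'p',s['eef_pos'].round(4),'F',s['contact_force'].round(1),'M',s['ft_torque'].round(2),'w',round(s['gripper_width'],4))
print('yaw',round(np.arctan2(Rt[1,0],Rt[0,0]),3),'zax',Rt[:,2].round(4))
for z in (.098,.14): print('to axis @',z,(Rt.T@(np.array([.4753,.2287,z])-s['eef_pos'])).round(4))
if len(sys.argv)>1:
    save(sys.argv[1],camera('wrist'))
E
python3 st.py w3
```

```text
2.875 q [ 0.285  0.256  1.778  0.002  1.108 -0.53 ] p [0.4744 0.2292 0.0991] F [-0.4  0.5 -0.5] M [ 0.03  0.01 -0.  ] w 0.0855
yaw 2.385 zax [-0.0014  0.001  -1.    ]
to axis @ 0.098 [-0.001   0.0003  0.0011]
to axis @ 0.14 [-0.0009  0.0003 -0.0409]
```

View pics/w3.png

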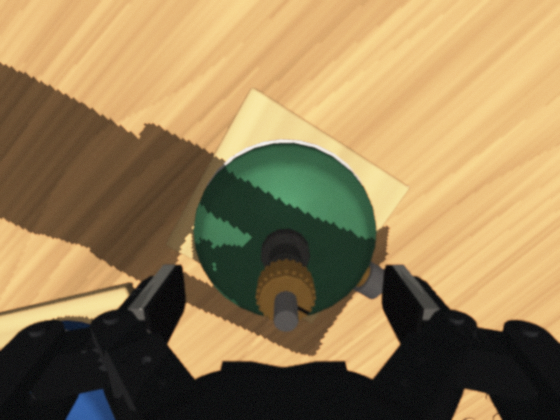

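The nut at about (286,290) sits centred between the jaws, so I'm closing on it.

Request:
drive_tool:
  rows:
    - [0.3,-0.001,0,0.001,0,0,0]
    - [0.6,-0.001,0,0.001,0,0,0]
    - [1,-0.001,0,0.001,0,0,0]
    - [1,-0.001,0,0.001,0,0,0]
    - [1,-0.001,0,0.001,0,0,0]
  squeeze: 50

```text
time_s: 3.55
eef_pos: [0.4759, 0.2288, 0.0983]
orientation: [0.369, 0.929, 0.001, -0.0]
contact_force: [0.6, 2.2, 2.7]
gripper_width: 0.0202
```

```bash
python3 st.py w4
```

```text
3.55 q [ 0.283  0.259  1.777  0.002  1.105 -0.532] p [0.4759 0.2288 0.0983] F [0.6 2.2 2.7] M [ 0.29 -0.1   0.01] w 0.0202
yaw 2.385 zax [ 1.e-04  2.e-03 -1.e+00]
to axis @ 0.098 [ 0.0003 -0.0005  0.0003]
to axis @ 0.14 [ 0.0004 -0.0005 -0.0417]
```

View pics/w4.png

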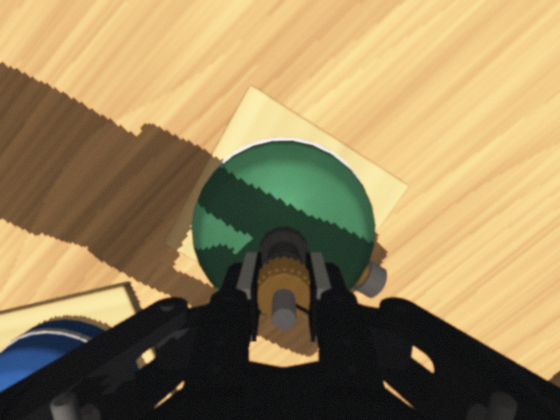

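The jaws are closed on the nut at (284,285) and forces are small. Now the anticlockwise turn, rising with the thread.

Request:
drive_tool:
  rows:
    - [1,0,0,-0.0002,0,0,-0.15]
    - [1,0,0,-0.0005,0,0,-0.3]
    - [1,0,0,-0.0007,0,0,-0.45]
    - [1,0,0,-0.0009,0,0,-0.6]
    - [1,0,0,-0.0011,0,0,-0.75]

```text
time_s: 4.22
eef_pos: [0.4763, 0.2296, 0.0996]
orientation: [0.001, 1.0, 0.002, 0.001]
contact_force: [1.0, 3.6, 0.3]
gripper_width: 0.0203
```

```bash
python3 st.py w5
```

```text
4.225 q [ 0.283  0.257  1.776  0.004  1.106 -1.287] p [0.4763 0.2296 0.0996] F [1.  3.6 0.3] M [ 0.55 -0.2  -0.06] w 0.0203
yaw 3.139 zax [ 0.0011  0.0038 -1.    ]
to axis @ 0.098 [ 0.001  -0.001   0.0016]
to axis @ 0.14 [ 0.001  -0.0008 -0.0404]
```

View pics/w5.png

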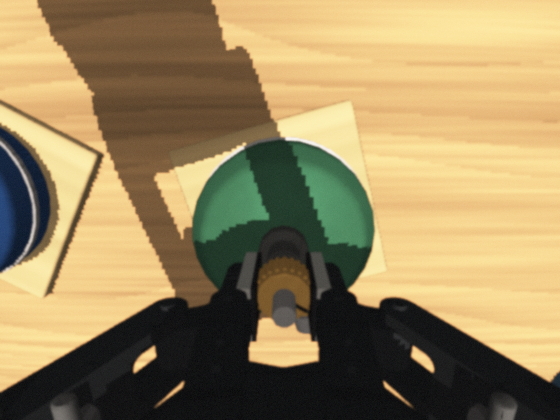

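The nut follows, with moment about −0.06 N m, which matches thread friction. Continuing to the stop.

Request:
drive_tool:
  rows:
    - [1,0,0,-0.0002,0,0,-0.15]
    - [1,0,0,-0.0004,0,0,-0.3]
    - [1,0,0,-0.0006,0,0,-0.45]
    - [1,0,0,-0.0008,0,0,-0.53]

```text
time_s: 4.78
eef_pos: [0.4761, 0.2303, 0.1004]
orientation: [-0.263, 0.965, 0.002, 0.001]
contact_force: [0.2, 4.2, 0.7]
gripper_width: 0.0203
```

```bash
python3 st.py
```

```text
4.775 q [ 0.284  0.256  1.776  0.005  1.108 -1.821] p [0.4761 0.2303 0.1004] F [0.2 4.2 0.7] M [ 0.58 -0.08 -0.07] w 0.0203
yaw -2.61 zax [ 9.0e-04  5.1e-03 -1.0e+00]
to axis @ 0.098 [ 0.0016 -0.001   0.0024]
to axis @ 0.14 [ 0.0014 -0.0008 -0.0396]
```

Request:
drive_tool:
  rows:
    - [1,0.0005,-0.0005,0,0,0,-0.08]
    - [1,0.0005,-0.0005,0,0,0,-0.16]
    - [1,0.0005,-0.0005,0,0,0,-0.16]

```text
time_s: 5.15
eef_pos: [0.4761, 0.2307, 0.1003]
orientation: [-0.338, 0.941, 0.003, 0.002]
contact_force: [1.9, 4.5, -1.4]
gripper_width: 0.0203
```

```bash
python3 st.py w6
```

```text
5.15 q [ 0.284  0.256  1.776  0.007  1.106 -1.98 ] p [0.4761 0.2307 0.1003] F [ 1.9  4.5 -1.4] M [ 0.78 -0.21  0.07] w 0.0203
yaw -2.452 zax [ 0.0014  0.0072 -1.    ]
to axis @ 0.098 [ 0.0019 -0.001   0.0023]
to axis @ 0.14 [ 0.0016 -0.0008 -0.0397]
```

View pics/w6.png

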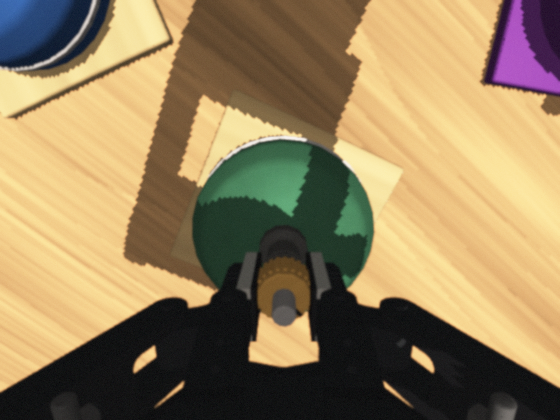

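Request:
drive_tool:
  rows:
    - [1,0.0005,-0.0005,0,0,0,-0.1]
    - [1,0.0005,-0.0005,0,0,0,-0.2]

```text
time_s: 5.45
eef_pos: [0.4759, 0.2309, 0.1004]
orientation: [-0.43, 0.903, 0.004, 0.003]
contact_force: [0.7, 4.6, 1.5]
gripper_width: 0.0201
```

```bash
python3 st.py
```

```text
5.45 q [ 0.283  0.255  1.777  0.01   1.106 -2.181] p [0.4759 0.2309 0.1004] F [0.7 4.6 1.5] M [ 0.68  0.06 -0.75] w 0.0201
yaw -2.253 zax [ 0.0012  0.0094 -1.    ]
to axis @ 0.098 [ 0.0021 -0.001   0.0024]
to axis @ 0.14 [ 0.0018 -0.0007 -0.0396]
```

The moment jumped to −0.75 N m, so the nut is on its stop. Opening and rising.

Request:
drive_tool:
  rows:
    - [0,0,0,0,0,0,0]
    - [0,0,0,0,0,0,0]
    - [0,0,0,0,0,0,0]
    - [0,0,0,-0.02,0,0,0]
    - [0,0,0,-0.06,0,0,0]

```text
time_s: 6.08
eef_pos: [0.4739, 0.2295, 0.1588]
orientation: [-0.429, 0.903, 0.004, -0.0]
contact_force: [0.3, 0.5, -0.2]
gripper_width: 0.0855
```

```bash
python3 st.py w7; python3 - <<'E'
from h import *
from scipy.spatial.transform import Rotation as R
s=monitor.get_state(); Rt=R.from_quat(s['orientation']).as_matrix()
z=Rt[:,2]; d=np.array([0,0,-1.]); print('tilt fix, tool axes',Rt.T@np.cross(z,d))
m=camera_model('wrist'); im=camera('wrist'); np.savez('w7.npz',**m)
print(proj(m,[.4753,.2287,.14]))
u,v=proj(m,[.4753,.2287,.14]).astype(int)
cv2.imwrite('pics/w7c.png',cv2.resize(im[v-50:v+50,u-50:u+50],(600,600),interpolation=cv2.INTER_CUBIC)[:,:,::-1]); print(u-50,v-50)
E
```

```text
6.075 q [ 0.281  0.177  1.734  0.009  1.232 -2.18 ] p [0.4739 0.2295 0.1588] F [ 0.3  0.5 -0.2] M [-0.05 -0.05 -0.06] w 0.0855
yaw -2.254 zax [-0.0044  0.0075 -1.    ]
to axis @ 0.098 [-0.0001 -0.0021  0.0608]
to axis @ 0.14 [-0.0002 -0.0018  0.0188]
tilt fix, tool axes [0.00056686 0.01390193 0.        ]
[285.81868085 242.41270954]
235 192
```

View pics/w7c.png

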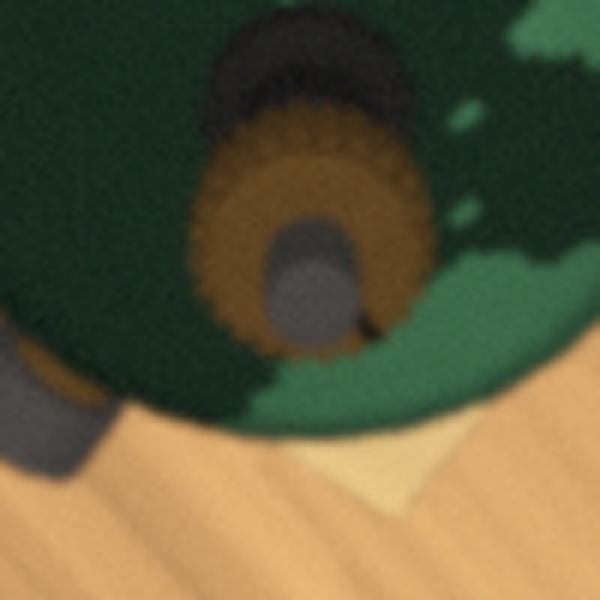

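```bash
python3 - <<'E'
from h import *
L=lambda n:{k:(v if v.ndim else float(v)) for k,v in np.load(n).items()}
for n,u,v,z in (('w1.npz',265.6,264.1,.126),('w7.npz',297,246.5,.128)):
    o,d=ray(L(n),u,v); p=o+d*(z-o[2])/d[2]; r=p[:2]-[.4753,.2287]; print(p.round(4),r.round(4),np.hypot(*r),np.arctan2(r[1],r[0]))
print(L('w7.npz')['world_from_camera'][:3,3])
E
```

```text
[0.4846 0.2314 0.126 ] [0.0093 0.0027] 0.009642836164557883 0.2791269344040203
[0.4748 0.2386 0.128 ] [-0.0005  0.0099] 0.00990756431325366 1.621209734195657
[0.43383833 0.17528642 0.3086536 ]
```

The index mark on the nut went from 0.28 to 1.62 rad in world angle, a turn of about 1.34 rad, so it is fully unscrewed. Now I centre and shut the gripper above the pin, correcting the tilt.

Request:
drive_tool:
  rows:
    - [0.5,0,-0.002,-0.01,0,0.014,0]
    - [1,0,-0.002,-0.005,0,0.014,0]
    - [1,0,-0.002,-0.002,0,0.014,0]
    - [1,0,-0.002,-0.002,0,0.014,0]
    - [1,0,-0.002,-0.002,0,0.014,0]
  squeeze: 60

```text
time_s: 6.8
eef_pos: [0.4803, 0.2298, 0.1664]
orientation: [-0.43, 0.903, 0.0, 0.0]
contact_force: [-0.1, -0.3, 0.1]
gripper_width: 0.0001
```

```bash
python3 st.py w8
```

```text
6.8 q [ 0.283  0.18   1.714  0.     1.247 -2.176] p [0.4803 0.2298 0.1664] F [-0.1 -0.3  0.1] M [ 0.06 -0.01  0.02] w 0.0001
yaw -2.254 zax [ 1.e-04  5.e-04 -1.e+00]
to axis @ 0.098 [0.004  0.0032 0.0684]
to axis @ 0.14 [0.004  0.0032 0.0264]
```

View pics/w8.png

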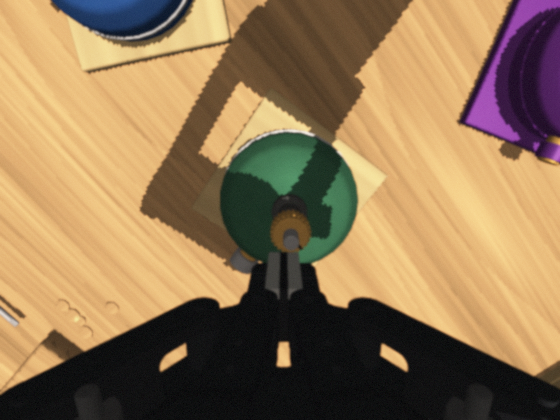

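The shut fingertips are about 5 mm off the pin, seen at (290,240). Correcting, then hovering just above it.

Request:
drive_tool:
  rows:
    - [1,0.004,0.0032,0.005,0,0,0]
    - [1,0.004,0.0032,0.018,0,0,0]
    - [1,0.004,0.0032,0.02,0,0,0]
    - [1,0.004,0.0032,0.02,0,0,0]

```text
time_s: 7.35
eef_pos: [0.4752, 0.2287, 0.1461]
orientation: [-0.43, 0.903, 0.0, -0.0]
contact_force: [-0.2, 0.3, -0.4]
gripper_width: 0.0001
```

```bash
python3 st.py w9; python3 - <<'E'
from h import *
s=camera('scene'); t=camera('top')
a=s[150:220,315:385]; b=t[135:205,140:210]
cv2.imwrite('pics/c9.png',np.hstack([cv2.resize(x,(400,400),interpolation=cv2.INTER_CUBIC) for x in (a,b)])[:,:,::-1])
E
```

```text
7.35 q [ 0.284  0.194  1.744  0.     1.204 -2.175] p [0.4752 0.2287 0.1461] F [-0.2  0.3 -0.4] M [-0.01 -0.    0.02] w 0.0001
yaw -2.254 zax [-3.e-04  4.e-04 -1.e+00]
to axis @ 0.098 [-0.0001 -0.0001  0.0481]
to axis @ 0.14 [-0.0001 -0.      0.0061]
```

View pics/w9.png

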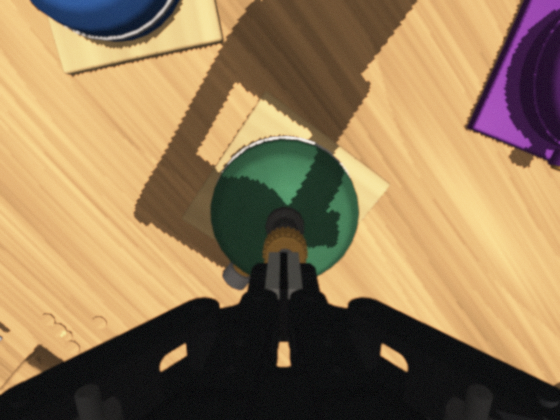

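View pics/c9.png

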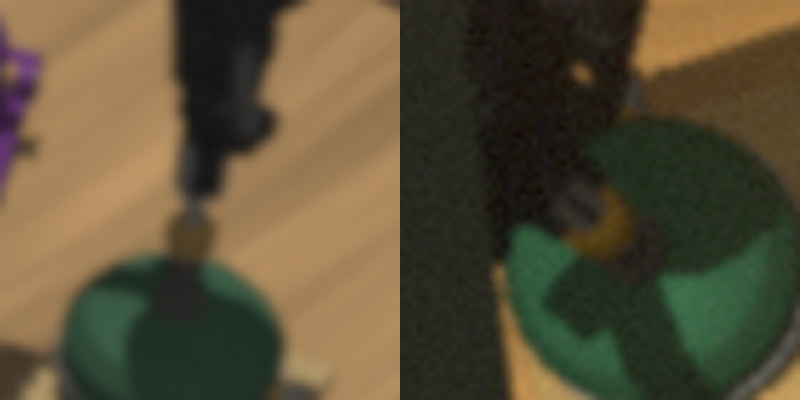

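The fingertips are centred just above the pin in both crops. Pressing in small steps.

Request:
drive_tool:
  rows:
    - [1,0,0,0.004,0,0,0]
    - [1,0,0,0.006,0,0,0]
    - [1,0,0,0.008,0,0,0]
    - [1,0,0,0.0095,0,0,0]

```text
time_s: 8.0
eef_pos: [0.4759, 0.2289, 0.1378]
orientation: [-0.43, 0.903, 0.0, 0.001]
contact_force: [-0.9, -0.8, 2.8]
gripper_width: -0.0002
```

```bash
python3 st.py
```

```text
8.0 q [ 0.284  0.205  1.75   0.     1.185 -2.175] p [0.4759 0.2289 0.1378] F [-0.9 -0.8  2.8] M [-0.07  0.28  0.02] w -0.0002
yaw -2.253 zax [ 1.3e-03  8.0e-04 -1.0e+00]
to axis @ 0.098 [0.0005 0.0004 0.0397]
to axis @ 0.14 [ 0.0005  0.0004 -0.0023]
```

Contact is made: about 2 mm down at 2.8 N, which matches the free-pin spring. Going to the bottom and holding.

Request:
drive_tool:
  rows:
    - [1,0.0005,0.0004,0.0015,0,0,0]
    - [1,0.0005,0.0004,0.0025,0,0,0]
    - [1,0.0005,0.0004,0.0035,0,0,0]
    - [1,0.0005,0.0004,0.0035,0,0,0]

```text
time_s: 8.5
eef_pos: [0.4759, 0.2289, 0.1354]
orientation: [-0.43, 0.903, -0.0, 0.001]
contact_force: [-1.3, -1.8, 8.7]
gripper_width: -0.0
```

```bash
python3 st.py
```

```text
8.5 q [ 0.284  0.207  1.753  0.     1.179 -2.175] p [0.4759 0.2289 0.1354] F [-1.3 -1.8  8.7] M [-0.11  0.36 -0.02] w -0.0
yaw -2.253 zax [ 0.0027  0.0011 -1.    ]
to axis @ 0.098 [0.0006 0.0004 0.0374]
to axis @ 0.14 [ 0.0005  0.0003 -0.0046]
```

Request:
drive_tool:
  rows:
    - [1,0,0,0.0015,0,0,0]
    - [1,0,0,0.002,0,0,0]
    - [1,0,0,0.002,0,0,0]
    - [1,0,0,0.002,0,0,0]
    - [1,0,0,0.002,0,0,0]

```text
time_s: 9.12
eef_pos: [0.476, 0.2289, 0.1353]
orientation: [-0.43, 0.903, -0.0, 0.002]
contact_force: [-4.8, -1.8, 13.2]
gripper_width: -0.0003
```

```bash
python3 st.py
```

```text
9.125 q [ 0.284  0.207  1.753  0.     1.179 -2.175] p [0.476  0.2289 0.1353] F [-4.8 -1.8 13.2] M [-0.29  0.76 -0.01] w -0.0003
yaw -2.253 zax [ 2.9e-03  9.0e-04 -1.0e+00]
to axis @ 0.098 [0.0007 0.0005 0.0373]
to axis @ 0.14 [ 0.0006  0.0004 -0.0047]
```

The pin is at its bottom stop: z unchanged at 0.1353 (4.7 mm down) while the force rises to 13 N. Holding a little longer, then lifting straight off.

Request:
drive_tool:
  rows:
    - [1,0,0,0.001,0,0,0]
    - [1,0,0,0.001,0,0,0]
    - [1,0,0,0.001,0,0,0]
    - [1,0,0,0.001,0,0,0]

```text
time_s: 9.62
eef_pos: [0.476, 0.2289, 0.1354]
orientation: [-0.43, 0.903, -0.0, 0.001]
contact_force: [-2.9, -1.7, 9.3]
gripper_width: 0.0005
```

Request:
drive_tool:
  rows:
    - [1,0,0,-0.002,0,0,0]
    - [1,0,0,-0.006,0,0,0]
    - [1,0,0,-0.015,0,0,0]
    - [1,0,0,-0.05,0,0,0]
    - [1,0,0,-0.09,0,0,0]

```text
time_s: 10.25
eef_pos: [0.4748, 0.2286, 0.2253]
orientation: [-0.43, 0.903, 0.0, 0.0]
contact_force: [1.3, -0.1, -0.3]
gripper_width: 0.0
```

Request:
drive_tool:
  rows:
    - [1,-0.03,0,0,0,0,0]
    - [1,-0.06,0,0,0,0,0]
    - [1,-0.06,0,0,0,0,0]

```text
time_s: 10.62
eef_pos: [0.5132, 0.2761, 0.2252]
orientation: [-0.43, 0.903, 0.0, 0.0]
contact_force: [0.0, -0.0, 0.5]
gripper_width: 0.0001
```

```bash
python3 st.py w10; python3 - <<'E'
from h import *
ms=camera_model('scene');m=camera_model('wrist');s=camera('scene'); im=camera('wrist'); np.savez('w10.npz',**m)
save('s10',s); u,v=proj(m,[.4753,.2287,.14]); print(u,v); u0,v0=int(u)-50,int(v)-50
print(u0,v0)
b=im[v0:v0+100,u0:u0+100]; a=s[155:225,315:385]
cv2.imwrite('pics/c10.png',np.hstack([cv2.resize(x,(400,400),interpolation=cv2.INTER_CUBIC) for x in (a,b)])[:,:,::-1])
E
```

```text
10.625 q [ 0.345  0.228  1.529  0.     1.385 -2.116] p [0.5132 0.2761 0.2252] F [ 0.  -0.   0.5] M [-0.   -0.04  0.01] w 0.0001
yaw -2.252 zax [ 0.e+00  2.e-04 -1.e+00]
to axis @ 0.098 [ 0.0607 -0.0004  0.1272]
to axis @ 0.14 [ 0.0607 -0.0004  0.0852]
282.98303733091007 133.13505734200555
232 83
```

View pics/c10.png

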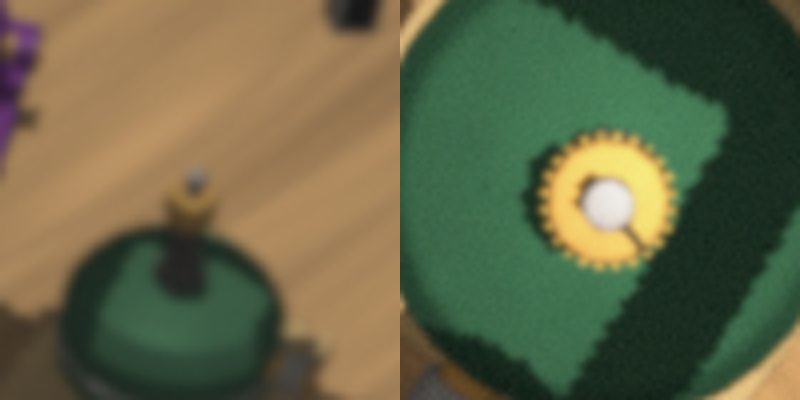

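View pics/s10.png

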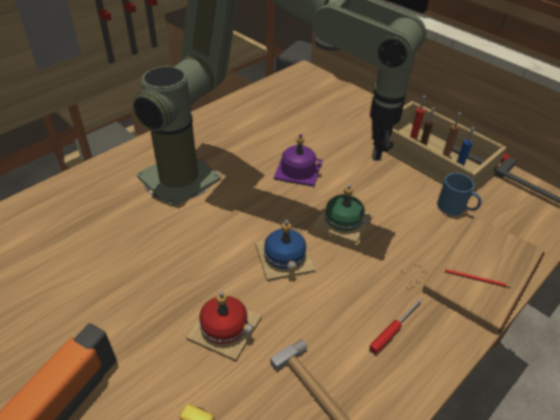

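```bash
python3 - <<'E'
from h import *
L=lambda n:{k:(v if v.ndim else float(v)) for k,v in np.load(n).items()}
m=L('w10.npz')
def at(u,v,z):
    o,d=ray(m,u,v); return (o+d*(z-o[2])/d[2])
f=lambda x,y:(232+(x-400)/4,83+y/4)
c=at(*f(607,201),.128); p=at(*f(643,247),.128); r=(p-c)[:2]; print(c,p,np.arctan2(r[1],r[0]),np.arctan2(*(p[:2]-[.4753,.2287])[::-1]))
print('pin',at(*f(608,205),.14), at(*f(608,205),.1355))
# pin height: scene + this view
print(tri([(m,*f(608,205)),(camera_model('scene'),348.95,186.2)]))
E
```

```text
[0.4752586  0.22949744 0.128     ] [0.47531909 0.23971436 0.128     ] 1.564876258821766 1.5690632952531733
pin [0.4752311  0.22969453 0.14      ] [0.47535263 0.22986292 0.1355    ]
(array([0.47484986, 0.22947715, 0.13647009]), [array([ 0.2, -0.9]), array([0.2, 0. ])])
```

The mark is now at 1.565 rad, so about 1.29 rad turned. The pin's height needs a better check, so I'm taking an oblique wrist view.

Request:
drive_tool:
  rows:
    - [1,0.04,0,-0.02,0,0,0]
    - [1,0.08,0,-0.02,0,0,0]
    - [1,0.11,0,-0.02,0,0,0]
    - [1,0.11,0,-0.02,0,0,0]
    - [1,0.11,0,-0.02,0,0,0]

```text
time_s: 11.4
eef_pos: [0.4427, 0.1892, 0.2452]
orientation: [-0.429, 0.903, -0.0, -0.0]
contact_force: [0.0, -0.4, -0.1]
gripper_width: 0.0003
```

```bash
python3 st.py; python3 - <<'E'
from h import *
m=camera_model('wrist'); im=camera('wrist'); np.savez('w11.npz',**m)
u,v=proj(m,[.4753,.2291,.14]); print(u,v,proj(m,[.4753,.2291,.1355])); u0,v0=int(u)-40,int(v)-40
print(u0,v0); cv2.imwrite('pics/c11.png',cv2.resize(im[v0:v0+80,u0:u0+80],(560,560),interpolation=cv2.INTER_CUBIC)[:,:,::-1])
E
```

```text
11.4 q [ 0.224 -0.006  1.745 -0.     1.403 -2.235] p [0.4427 0.1892 0.2452] F [ 0.  -0.4 -0.1] M [-0.    0.01 -0.02] w 0.0003
yaw -2.254 zax [-6.e-04 -3.e-04 -1.e+00]
to axis @ 0.098 [-0.0513 -0.0004  0.1472]
to axis @ 0.14 [-0.0513 -0.0004  0.1052]
283.43135864728526 271.596613338245 [283.42772285 269.19031632]
243 231
```

View pics/c11.png

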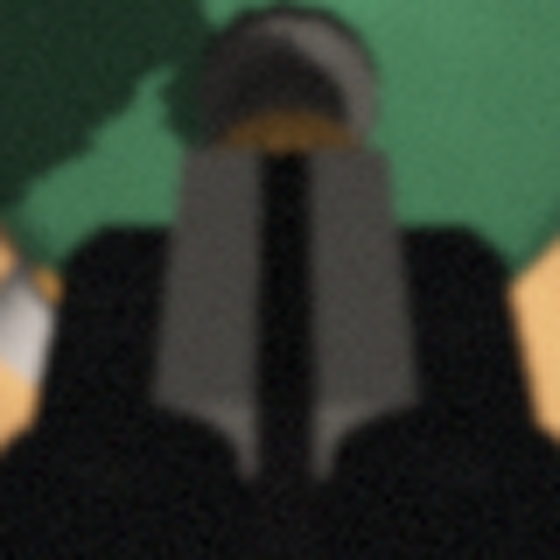

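The shut fingers hide the pin in this view, so I'm opening them here, well above the valve.

Request:
drive_tool:
  rows:
    - [0,0,0,0,0,0,0]
    - [0,0,0,0,0,0,0]
    - [0,0,0,0,0,0,0]
    - [0,0,0,0,0,0,0]

```text
time_s: 11.95
eef_pos: [0.4429, 0.1896, 0.2451]
orientation: [-0.43, 0.903, 0.0, -0.001]
contact_force: [0.0, -0.3, -0.5]
gripper_width: 0.0723
```

```bash
python3 - <<'E'
from h import *
m=camera_model('wrist'); im=camera('wrist'); np.savez('w11.npz',**m)
u,v=proj(m,[.4753,.2291,.14]); print(u,v,proj(m,[.4753,.2291,.1355]),'nuttop',proj(m,[.4753,.2291,.128])); u0,v0=int(u)-40,int(v)-40
print(u0,v0); cv2.imwrite('pics/c12.png',cv2.resize(im[v0:v0+80,u0:u0+80],(560,560),interpolation=cv2.INTER_CUBIC)[:,:,::-1])
E
```

```text
283.295982390736 271.2494151625228 [283.29319393 268.84778687] nuttop [283.28873415 265.00655094]
243 231
```

View pics/c12.png

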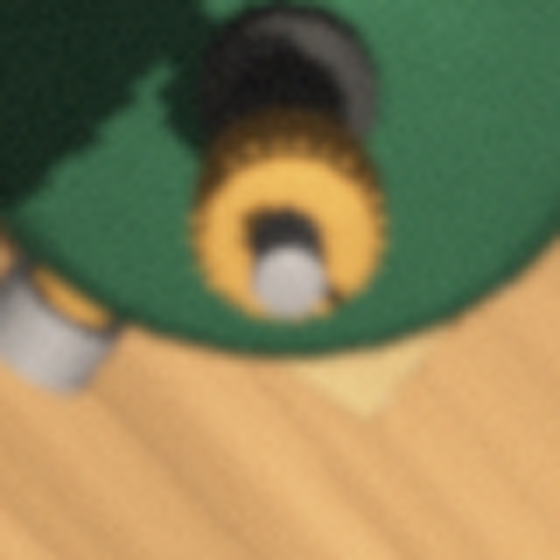

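The pin top sits 6.7 px from the nut-top centre, against 6.2 px predicted for a sprung-back pin and 3.8 px for a depressed one. The pin is back up, and the robot is clear with forces near zero. Handing in.

```bash
python3 -c "
from h import *
print(order.finish_job()); print(monitor.get_state()['time_s'])"
```

```text
the job is handed in; nothing more can be done
None
the job is handed in; nothing more can be done
```

I bled the green reservoir as asked: I unscrewed its lock nut to the stop, pressed the pin to the bottom and held it there, then let it spring back. I handed the job in at about 12 s. The red and blue valves were never touched, and the purple look-alike was left alone.

- **Nut:** At the end of the turn the moment jumped to −0.75 N m, against about 0.06 N m while turning. The mark on the nut had moved about 1.29 rad in the last view and 1.34 rad in an earlier one, against a stop at 1.3. The hand itself turned 1.65 rad, so the jaws slipped on the nut by about 0.3 rad, probably once it was at the stop.
- **Pin:** It went down about 4.6 mm, where the force rose to 9–13 N with no further travel. I held it there for about 1 s.
- **Spring-back:** The last wrist view shows the pin back up, 6.7 px from the nut top, against 6.2 px expected up and 3.8 px down. A rough two-view estimate just before had disagreed, giving a pin top of 0.1365 m instead of 0.140 m. I trusted the closer wrist view.
- **At hand-in:** The robot stood well clear, with contact forces near zero.

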